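# Clamp the instrument cassette with the lever bolt

## Robot

A 7-joint arm with a two-finger parallel gripper is mounted at the origin on a cart in front of the work surface, level with it; the furniture and walls round the work are solid. World frame = base frame: x ahead of the robot, y to its left, z up, the work surface at z = 0. Lengths are in m, angles in rad, forces in N, time in s.
With the tool pointing down it reaches from about 0.4 to 0.85 m from the base axis. Payload 10.4 kg.
Tool frame: the origin (TCP) lies midway between the tips of the shut fingers; the grasp point (between the pads) lies 19 mm behind it (manip.pinch_z is the distance from the TCP to the grasp point, in m); y points along the fingers, x is the direction in which the jaws open and shut, and the axes are right-handed (so a half turn about y gives the same grasp; the last joint's range is limited). The gripper opens to 85 mm and grips with 20 to 120 N. Pads are 22 mm wide; open, the fingers measure 114 mm over their backs; the gripper's body (76 mm by 85 mm) begins 54 mm behind the grasp point. The pads swing forward as they close: fully open they stand 13 mm farther back than shut.
Start: joints at [-1.313, 0.332, -0.065, 1.46, 0.022, 1.35, -0.088], TCP at [0.173, 0.601, 0.231] pointing down, gripper open.
Joint ranges: [-2.6, 2.6], [-0.5, 2.12], [-1.47, 1.34], [0.16, 2.42], [-1.27, 4.41], [0.06, 2.06], [-2.6, 2.6]. Speed limits (rad/s): [2.22, 2.22, 2.79, 2.79, 3.14, 3.14, 3.14].

## Interface

Orientations are given as a unit quaternion [x, y, z, w].
In Python, from workcell import manip gives the robot as it stands.
- The arm moves only by the shell command python3 -m pendant 'ROWS' [OPENING] [FORCE]. ROWS is a JSON object of lists of equal length, an entry for each row: "offset": the shift along the tool's x, y, z scaled (see below), a list of three; "turn": the turn, a rotation vector about the tool's x, y, z scaled (see below), a list of three. A call has 1 to 12 rows; each row is the pose to reach, as a shift and turn from the pose measured when the call began, along the tool's axes at that moment; what a row does not reach only later rows make up. The controller multiplies each number of a shift by 200 mm and each number of a turn by 45 degrees. A row lasts 1/8 s, in which the tool goes at most 62.5 mm and 10.7 degrees, less where a joint would pass 70% of its speed; a pose out of reach is approached as far as the arm can. A call with a number of a shift or a turn outside -1 to 1 is refused whole. A call with a gripper value outside its range is refused whole. OPENING is the opening in per cent of the stroke, from 0 (shut) to 100 (fully open), set as the call begins (- or left out, the last holds). The fingers move at their own pace and stop on an object; FORCE is the grip in N (left out, the last holds). Time passes only in rows, so rows that repeat a pose let the fingers close. It gives the time, the measured TCP pose, the force and the opening at its end, in the units of the state.
- manip.get_obs(): the state, without advancing time (a new reading comes with each control period).
- manip.camera(name): name is "side" or "top"; returns (picture, depth): 384x512x3 uint8, red, green, blue; 384x512 float32, m along the optical axis (not along the pixel's ray), 0 where there is no reading.
- manip.camera_model(name): a dict with "intrinsics" (3x3 intrinsics, pixels), "R" (3x3) and "t" (3): a world point X has camera coordinates R X + t. Camera axes: x right, y down, z forward; pixel columns grow to the right and rows downward; lengths in m; the calibration is good to about 2 mm. A picture is of the moment at which its call begins. camera_model takes no time and is no camera call.
- manip.hand_in(): hands the job in, once; it reports no verdict.
The state is a dict: "clock": time; "joint_pos": joint angles; "joint_velocities": joint speeds; "tau": joint torques, N m; "position": TCP position; "ee_rot": TCP orientation; "ft_force": force on the tool from outside, world axes, zero at the start; "torque": the same for the moment, N m; "grip_width": opening from 0.0 (shut) to 1.0 (fully open).
Only numpy, scipy, OpenCV 4.12 (cv2) and the standard library are available. Lean on these libraries where they do the work, as an engineer would, in place of code of your own. Each camera call takes 0.05 s, during which the arm holds its last target. There are 200 camera calls.

## Task

Clamp the instrument cassette in its hold-down fixture. With the lever standing up, screw the lever bolt in (clockwise from above) until its rubber foot bears on the cassette and the bolt is snug, but gently enough not to crush the lid; then fold the lever down fully closed and let go. Leave the cassette in the fixture and the things round it alone.

Things in the scene. Friction and masses are not known exactly. Their poses are not given: they have to be found in the camera images.
- fixture: fixed hold-down fixture: grey base 200 x 220 x 10 mm with low aluminium guides and an aluminium bridge (beam 34 mm wide along the fixture's x, its top 78 mm above the worktop) that carries the lever bolt upright at its middle; a brass boss of 30 mm diameter on the beam reaches 86 mm. Origin under the centre of the base, z up.
- cassette: loose flat perforated metal instrument cassette, 146 x 187 x 27 mm, lying between the guides under the bridge on a 3 mm springy rubber mat; its lid lies 38 mm above the worktop. Origin at the centre of its underside, z up. After first touch the foot's force on the lid jumps to about 5 N, then grows by about 20 N per rad of turn; snug is 11 to 24 N, above 36 N the lid is crushed.
- bolt: the lever bolt. Origin on its upright axis at the lever's pin, 112 mm above the worktop at axle = 0; z up, x the way the lever folds down, y along the pin; turns with the bolt. At its lower end, turning with it, is a black rubber foot, a disc of 42 mm diameter, that starts 1.8 to 5.4 mm above the cassette's lid: how far it stands out is not measured and differs each time.
- axle (a joint): turn of the lever bolt in rad about its vertical axis at the fixture's centre; starts at 0, grows as it is screwed in, clockwise from above; stays where left. Sinks 2 mm per rad. Turns freely with under 0.1 N m; once the foot bears on the lid the torque rises by about 0.3 N m per rad. Snug (17 N of foot force): 0.6 rad after first touch, where it takes about 0.25 N m more than turning free.
- lever (a joint): angle of the lever in rad: 0 stands straight up, 1.55 is folded down level against its stop (closed). It folds about a horizontal pin, one way only; stiff (0.2 N m, about 5 N pushed at the paddle), stays where it is left.
- lever_grip (a point): centre of the lever's flat paddle, 40 mm from the pin. The paddle is dark steel, 20 mm wide (y) by 10 mm thick (x) and reaches from 17 to 63 mm from the pin; z of this frame points along the lever away from the pin, x in the sense in which it folds.
- indicator_tape: roll of tape lying flat, 65 mm diameter, 19 mm high, loose bystander; origin under its centre.
- handpiece: slim metal dental handpiece, 17 x 132 x 20 mm, loose bystander; origin under its centre.
- vial: small capped vial lying down, 12 x 50 x 12 mm, loose bystander; origin under its centre.

How it is judged:
On the way:
1. the bolt is snug (the foot presses the cassette with 11 to 24 N) while the lever still stands up (contact force between bolt and cassette between 11 and 24 N and value of joint lever below 0.3 rad), for 0.2 s.
At the end, for the whole second after the job is handed in: the lever is folded past 1.45 rad (83 degrees), the foot presses the cassette with 10 to 26 N, and the cassette lies flat and still in the fixture, its centre within 12 mm of the fixture's (value of joint lever above 1.45 rad and contact force between bolt and cassette between 10 and 26 N and horizontal distance between cassette and fixture below 0.012 m and angle between cassette's own z axis and vertical below 0.05 rad and linear speed of cassette below 0.01 m/s); the robot touches nothing.
It fails at once if the foot crushes the cassette with more than 36 N (contact force between bolt and cassette above 36 N).
It fails at once if a bystander is moved by more than 20 mm (distance of any of indicator_tape, handpiece, vial from where it was at the start of the episode above 0.02 m).
It also fails if it takes over 70 s, if anything falls off the work surface, if the arm or the gripper's body presses on something with over 40 N, if the wrist force passes 120 N, or if a joint passes its speed limit or range.

## Working session

There is one attempt and no reset: what is moved stays moved. The work goes in short steps, Python scripts to look and compute and a shell command to move; the robot and the scene stay as the last step left them, time stands still between calls to the robot, and variables do not carry over. Pictures are saved under pics/ and viewed, about 8 in all and at most 12, crops included, and the job is handed in when it is done.

```bash
mkdir -p pics; ls; python3 - <<'E'
from workcell import manip
import cv2,numpy as np
for n in("top","side"):
    p,d=manip.camera(n); np.save(f"pics/{n}0d.npy",d); cv2.imwrite(f"pics/{n}0.png",p[...,::-1])
    print(n,manip.camera_model(n))
print(manip.get_obs(),manip.pinch_z)
E
```

```text
pics
top {'intrinsics': array([[452.42297872,   0.        , 254.04523057],
       [  0.        , 452.42297872, 193.71892557],
       [  0.        ,   0.        ,   1.        ]]), 'R': array([[-0.02487975, -0.99968838, -0.00203493],
       [-0.99114407,  0.0249326 , -0.13042925],
       [ 0.13043934, -0.00122814, -0.99145553]]), 't': array([0.02339542, 0.55147051, 1.1619034 ])}
side {'intrinsics': array([[378.91087806,   0.        , 259.31702379],
       [  0.        , 378.91087806, 193.08000455],
       [  0.        ,   0.        ,   1.        ]]), 'R': array([[-0.9837013 , -0.17815409, -0.0243492 ],
       [-0.07373227,  0.52316442, -0.84903624],
       [ 0.16399791, -0.83340273, -0.52777322]]), 't': array([0.53318222, 0.12773764, 0.84795934])}
{'clock': 0.1, 'joint_pos': array([-1.31259101,  0.3328128 , -0.06474393,  1.46087241,  0.02163197,
        1.34988373, -0.08848225]), 'joint_velocities': array([-0.00068132, -0.0036002 , -0.0002243 , -0.00149624,  0.0005755 ,
        0.00053906, -0.00059528]), 'tau': array([ 1.19212000e-03, -6.26739979e+01,  4.89535171e-02, -3.92428386e+01,
        1.63447863e-02,  6.82667727e-03, -2.42235842e-05]), 'position': array([0.17310025, 0.60019935, 0.23058583]), 'ee_rot': array([ 0.56532492,  0.42478813, -0.42547811, -0.56473991]), 'ft_force': array([ 0.13258153, -0.24047143,  0.20117585]), 'torque': array([ 0.04462222,  0.00316533, -0.00400487]), 'grip_width': 0.9967405405474127} 0.0187
```

View pics/top0.png

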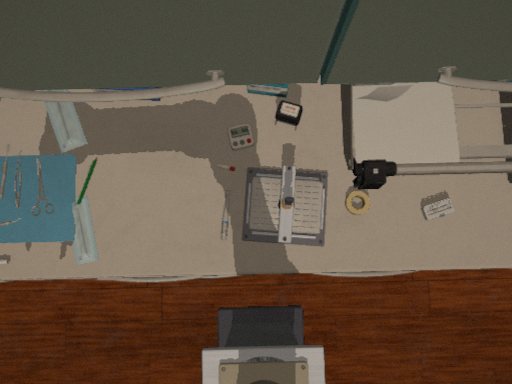

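View pics/side0.png

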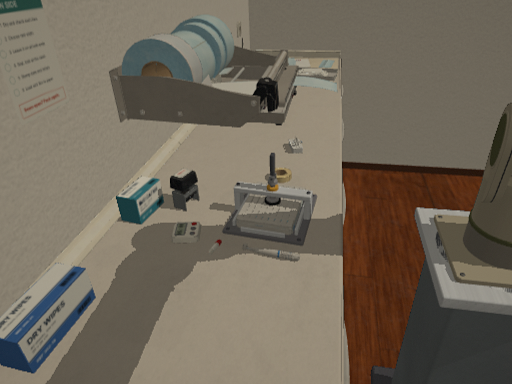

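```bash
cat > h.py <<'E'
from workcell import manip
import cv2,numpy as np
M={n:manip.camera_model(n) for n in("top","side")}
def proj(n,X):
    m=M[n];c=m["R"]@np.array(X)+m["t"];u=m["intrinsics"]@c;return (u[:2]/u[2]).round(1)
def ray(n,u,v):
    m=M[n];r=np.linalg.solve(m["intrinsics"],[u,v,1]);return -m["R"].T@m["t"],m["R"].T@r
def atz(n,u,v,z):
    o,d=ray(n,u,v);return o+d*(z-o[2])/d[2]
def atd(n,u,v,d):
    o,r=ray(n,u,v);return o+r*d
def two(pt,ps):
    A=[];b=[]
    for n,(u,v) in(("top",pt),("side",ps)):
        o,d=ray(n,u,v);d=d/np.linalg.norm(d);P=np.eye(3)-np.outer(d,d);A.append(P);b.append(P@o)
    A=np.vstack(A);b=np.hstack(b);x=np.linalg.lstsq(A,b,rcond=None)[0];return x.round(4),(A@x-b).round(4)
def crop(n,box,k,name,p=None):
    if p is None:p,_=manip.camera(n)
    a,b,c,d=box
    cv2.imwrite(name,cv2.resize(p[b:d,a:c,::-1],None,fx=k,fy=k,interpolation=cv2.INTER_CUBIC))
E
python3 - <<'E'
from h import *
for n in M: print(n,proj(n,[.173,.6,.23]),proj(n,[0,0,0]))
T=cv2.imread("pics/top0.png")[...,::-1];S=cv2.imread("pics/side0.png")[...,::-1]
a=cv2.resize(T[155:255,210:380],None,fx=4,fy=4,interpolation=2)
b=cv2.resize(S[140:270,200:330],None,fx=4.5,fy=4.5,interpolation=2)
cv2.imwrite("pics/tc.png",a[...,::-1]);cv2.imwrite("pics/sc.png",b[...,::-1])
E
```

```text
top [-21.1 366.5] [263.2 408.5]
side [631.7 540.3] [497.6 250.2]
```

View pics/tc.png

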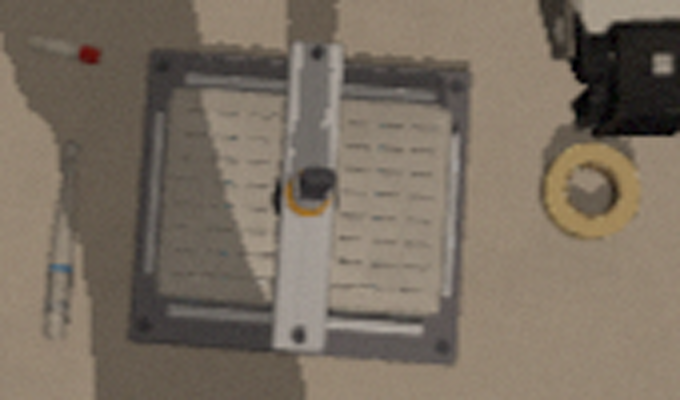

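View pics/sc.png

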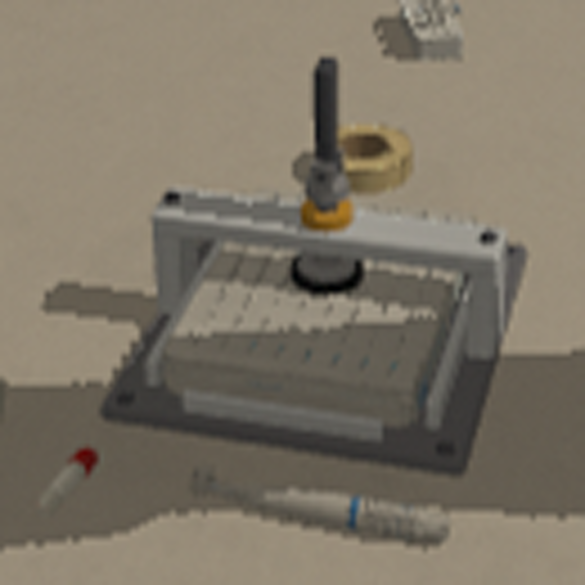

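```bash
python3 - <<'E'
from h import *
t=lambda x,y:(210+x/4-.375,155+y/4-.375); s=lambda x,y:(200+x/4.5-.39,140+y/4.5-.39)
C=[atz("top",*t(*c),.01) for c in((150,52),(470,62),(457,362),(130,342))]
print(np.round(C,4),"centre",np.mean(C,0).round(4)); print([np.linalg.norm(C[i]-C[i-1]).round(4) for i in range(4)])
print("base yaw: edge along -y", np.degrees(np.arctan2(*(C[3]-C[2])[[0,1]])))
print("boss",atz("top",*t(308,197),.086).round(4),two(t(308,197),s(327,213)))
print("lever top",two(t(318,178),s(325,62)))
# depth clouds
for n,box in(("top",(275,185,305,215)),("side",(255,140,295,195))):
    d=np.load(f"pics/{n}0d.npy");pts=[]
    for v in range(box[1],box[3]):
        for u in range(box[0],box[2]):
            if d[v,u]>0:
                p=atd(n,u,v,d[v,u])
                if p[2]>.093: pts.append([u,v,*p])
    P=np.array(pts);print(n,len(P))
    for lo,hi in((.093,.11),(.11,.13),(.13,.15),(.15,.165),(.165,.19)):
        Q=P[(P[:,4]>lo)&(P[:,4]<hi)] 
        if len(Q):print(lo,len(Q),Q[:,2:].mean(0).round(4),"min",Q[:,2:].min(0).round(4),"max",Q[:,2:].max(0).round(4))
    if n=="top":
        Q=P[P[:,4]>.15];print(Q.round(3).tolist() if len(Q)<60 else len(Q)); 
        if len(Q)>5:print(cv2.minAreaRect((Q[:,2:4]*1000).astype(np.float32)))
o=manip.get_obs()
from scipy.spatial.transform import Rotation as R
print(R.from_quat(o["ee_rot"]).as_matrix().round(3))
E
```

```text
[[ 0.6275  0.0266  0.01  ]
 [ 0.6151 -0.1911  0.01  ]
 [ 0.4125 -0.1731  0.01  ]
 [ 0.4312  0.0445  0.01  ]] centre [ 0.5216 -0.0733  0.01  ]
[np.float64(0.1972), np.float64(0.2181), np.float64(0.2034), np.float64(0.2184)]
base yaw: edge along -y 4.911223606500613
boss [ 0.5174 -0.0721  0.086 ] (array([ 0.5191, -0.0725,  0.0787]), array([ 0.001 ,  0.0001,  0.0001, -0.001 , -0.0001, -0.0001]))
lever top (array([ 0.5198, -0.0719,  0.1722]), array([ 0.0007,  0.0001,  0.0001, -0.0007, -0.0001, -0.0001]))
top 93
0.093 18 [ 0.5133 -0.0711  0.1036] min [ 0.51   -0.0814  0.0998] max [ 0.53   -0.0619  0.1082]
0.11 23 [ 0.5168 -0.0709  0.118 ] min [ 0.5131 -0.0829  0.1116] max [ 0.526  -0.0612  0.1243]
0.13 8 [ 0.5162 -0.0727  0.1412] min [ 0.5154 -0.081   0.1335] max [ 0.5179 -0.064   0.1466]
0.15 8 [ 0.5172 -0.0702  0.1591] min [ 0.5155 -0.0816  0.1548] max [ 0.5217 -0.0635  0.1638]
0.165 36 [ 0.52   -0.0735  0.1744] min [ 0.5152 -0.0836  0.1651] max [ 0.5246 -0.0643  0.179 ]
[[286.0, 197.0, 0.525, -0.065, 0.17], [287.0, 197.0, 0.524, -0.067, 0.178], [288.0, 197.0, 0.524, -0.069, 0.175], [28
[... 1508 characters left out ...]
0.166], [293.0, 201.0, 0.515, -0.082, 0.164]]
((519.8069458007812, -73.52191925048828), (20.083295822143555, 8.50663948059082), 86.69402313232422)
side 198
0.093 58 [ 0.5178 -0.0608  0.1003] min [ 0.5076 -0.0763  0.0933] max [ 0.5303 -0.0535  0.1095]
0.11 49 [ 0.5185 -0.0619  0.1183] min [ 0.5124 -0.0759  0.1106] max [ 0.526  -0.0544  0.13  ]
0.13 37 [ 0.5188 -0.061   0.1404] min [ 0.5146 -0.0684  0.1305] max [ 0.5238 -0.0559  0.1498]
0.15 27 [ 0.5185 -0.0612  0.1574] min [ 0.5147 -0.069   0.1502] max [ 0.5233 -0.0569  0.1643]
0.165 27 [ 0.5188 -0.0648  0.1701] min [ 0.5144 -0.077   0.1659] max [ 0.5234 -0.0578  0.1741]
[[ 0.277 -0.    -0.961]
 [ 0.961 -0.001  0.277]
 [-0.001 -1.    -0.   ]]
```

```bash
cat >> h.py <<'E'
from scipy.spatial.transform import Rotation as Ro
def plan(pos,yaw):
    """tool y down, tool x at yaw (deg) -> offset and turn in move units"""
    o=manip.get_obs();R0=Ro.from_quat(o["ee_rot"])
    a=np.radians(yaw);x=np.array([np.cos(a),np.sin(a),0]);y=np.array([0,0,-1.])
    Rt=Ro.from_matrix(np.c_[x,y,np.cross(x,y)])
    off=R0.inv().apply(np.array(pos)-o["position"])/.2
    tv=(R0.inv()*Rt).as_rotvec()/(np.pi/4)
    ax=R0.as_matrix()[:,0]
    print("off",off.round(3),"turn",tv.round(3),"now",o["position"].round(4),"yaw",np.degrees(np.arctan2(ax[1],ax[0])).round(2),"clk",o["clock"])
    print("j",o["joint_pos"].round(3),"F",o["ft_force"].round(2),"T",o["torque"].round(3),"g",round(o["grip_width"],3))
E
python3 -c "
from h import *
plan([.31,.5,.27],52);plan([.42,.40,.27],34)"
```

```text
off [-0.292 -0.197 -0.797] turn [ 0.     0.487 -0.002] now [0.1731 0.6002 0.2306] yaw 73.92 clk 0.1
j [-1.313  0.333 -0.065  1.461  0.022  1.35  -0.088] F [ 0.13 -0.24  0.2 ] T [ 0.045  0.003 -0.004] g 0.997
off [-0.62  -0.196 -1.464] turn [ 0.001  0.887 -0.002] now [0.1731 0.6002 0.2306] yaw 73.92 clk 0.1
j [-1.313  0.333 -0.065  1.461  0.022  1.35  -0.088] F [ 0.13 -0.24  0.2 ] T [ 0.045  0.003 -0.004] g 0.997
```

```bash
python3 -m pendant '{"offset":[[-0.12,-0.05,-0.25],[-0.25,-0.1,-0.5],[-0.37,-0.15,-0.75],[-0.5,-0.2,-1],[-0.5,-0.2,-1]],"turn":[[0,0.2,0],[0,0.4,0],[0,0.6,0],[0,0.8,0],[0,0.8,0]]}' 100
python3 -c "
from h import *
plan([.5,.27,.27],5);plan([.52,-.0727,.25],-4.5)"
```

```text
clock: 0.72
position: [0.342, 0.4452, 0.2717]
ee_rot: [0.67, 0.227, -0.226, -0.669]
ft_force: [-0.6, 1.6, -0.4]
grip_width: 1.001
off [ 0.097  0.011 -1.176] turn [0.002 0.719 0.002] now [0.342  0.4452 0.2717] yaw 37.34 clk 0.725
j [-1.111  0.169  0.129  1.58  -0.02   1.394 -0.329] F [-0.62  1.65 -0.4 ] T [0.091 0.029 0.037] g 1.001
off [-0.863  0.113 -2.598] turn [0.002 0.93  0.002] now [0.342  0.4452 0.2717] yaw 37.34 clk 0.725
j [-1.111  0.169  0.129  1.58  -0.02   1.394 -0.329] F [-0.62  1.65 -0.4 ] T [0.091 0.029 0.037] g 1.001
```

```bash
python3 -m pendant '{"offset":[[0,0,-0.3],[0,0,-0.6],[-0.1,0,-0.9],[-0.2,0,-1],[-0.2,0,-1]],"turn":[[0,0.23,0],[0,0.46,0],[0,0.69,0],[0,0.93,0],[0,0.93,0]]}'
python3 -c "
from h import *
plan([.5195,-.0727,.27],-4.5)"
```

```text
clock: 1.35
position: [0.4316, 0.2603, 0.2721]
ee_rot: [0.707, -0.028, 0.03, -0.706]
ft_force: [-0.4, 1.2, 0.2]
grip_width: 1.002
off [ 0.574  0.013 -1.624] turn [ 0.001 -0.004  0.002] now [0.4316 0.2603 0.2721] yaw -4.7 clk 1.35
j [-0.938  0.033  0.313  1.728 -0.009  1.382 -0.706] F [-0.4   1.16  0.22] T [ 0.043 -0.011  0.007] g 1.002
```

```bash
python3 -m pendant '{"offset":[[0.1,0,-0.3],[0.2,0,-0.6],[0.3,0,-0.9],[0.35,0,-1],[0.35,0,-1]],"turn":[[0,0,0],[0,0,0],[0,0,0],[0,0,0],[0,0,0]]}'
python3 -m pendant '{"offset":[[0.1,0,-0.3],[0.22,0,-0.6],[0.22,0,-0.62],[0.22,0,-0.62]],"turn":[[0,0,0],[0,0,0],[0,0,0],[0,0,0]]}'
python3 -c "
from h import *
plan([.5195,-.0727,.19],-4.5)"
```

```text
clock: 1.98
position: [0.4855, 0.0549, 0.2723]
ee_rot: [0.707, -0.028, 0.029, -0.706]
ft_force: [-0.5, 0.1, 0.2]
grip_width: 1.001
clock: 2.48
position: [0.5196, -0.0703, 0.272]
ee_rot: [0.707, -0.027, 0.028, -0.706]
ft_force: [0.4, 1.1, 0.7]
grip_width: 0.999
off [ 0.     0.41  -0.012] turn [0.001 0.001 0.001] now [ 0.5196 -0.0703  0.272 ] yaw -4.47 clk 2.475
j [-0.581  0.081  0.673  1.695 -0.05   1.382  0.021] F [0.42 1.11 0.68] T [-0.006  0.013  0.03 ] g 0.999
```

```bash
python3 -m pendant '{"offset":[[0,0.2,-0.012],[0,0.4,-0.012],[0,0.55,-0.012],[0,0.66,-0.012],[0,0.675,-0.012],[0,0.675,-0.012]],"turn":[[0,0,0],[0,0,0],[0,0,0],[0,0,0],[0,0,0],[0,0,0]]}'
python3 - <<'E'
from h import *
crop("side",(210,90,330,220),4.5,"pics/s1.png")
plan([.5195,-.0727,.137],-4.5)
E
```

```text
clock: 3.22
position: [0.5198, -0.0713, 0.1376]
ee_rot: [0.707, -0.026, 0.027, -0.706]
ft_force: [-0.4, 0.1, 0.4]
grip_width: 1.0
off [-0.003  0.005 -0.005] turn [0.001 0.003 0.003] now [ 0.5201 -0.0717  0.1379] yaw -4.37 clk 3.275
j [-0.544  0.208  0.667  1.874 -0.143  1.105  0.101] F [-0.35  0.03  0.48] T [-0.007  0.031 -0.037] g 1.002
```

View pics/s1.png

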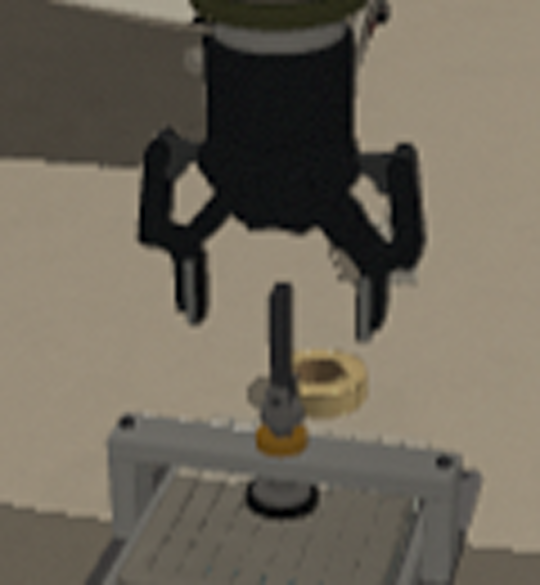

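The open fingers straddle the lever: their tips are at crop x≈190 and 370 and the paddle is at 282, so it is centred. The black foot is at (282,500), just over the lid. Now I'll close.

```bash
python3 -m pendant '{"offset":[[0,0,0],[0,0,0],[0,0,0],[0,0,0],[0,0,0],[0,0,0],[0,0,0],[0,0,0]],"turn":[[0,0,0],[0,0,0],[0,0,0],[0,0,0],[0,0,0],[0,0,0],[0,0,0],[0,0,0]]}' 0 40
python3 -c "
from h import *
plan([.5195,-.0727,.137],-4.5)"
```

```text
clock: 4.28
position: [0.5199, -0.0718, 0.1379]
ee_rot: [0.707, -0.026, 0.028, -0.706]
ft_force: [-4.0, 0.3, 5.9]
grip_width: 0.11
off [-0.002  0.005 -0.005] turn [0.001 0.003 0.002] now [ 0.5199 -0.0718  0.1379] yaw -4.38 clk 4.275
j [-0.544  0.208  0.668  1.874 -0.143  1.106  0.101] F [-3.96  0.34  5.85] T [ 0.06   0.952 -0.296] g 0.11
```

```bash
python3 -m pendant '{"offset":[[0,0.001,0],[0,0.002,0],[0,0.003,0],[0,0.005,0],[0,0.006,0],[0,0.007,0],[0,0.007,0]],"turn":[[0,0.15,0],[0,0.3,0],[0,0.45,0],[0,0.6,0],[0,0.75,0],[0,0.9,0],[0,0.9,0]]}'
python3 -c "
from h import *
plan([.5195,-.0727,.1365],-45)"
```

```text
clock: 5.15
position: [0.5194, -0.0716, 0.1365]
ee_rot: [0.654, -0.27, 0.27, -0.653]
ft_force: [-6.1, 1.2, 7.3]
grip_width: 0.108
off [ 0.004  0.    -0.004] turn [0.    0.001 0.001] now [ 0.5194 -0.0716  0.1365] yaw -44.95 clk 5.15
j [-0.626  0.223  0.764  1.879 -0.172  1.106 -0.581] F [-6.07  1.2   7.29] T [ 0.256  1.452 -0.025] g 0.108
```

```bash
python3 -m pendant '{"offset":[[-0.003,0.001,-0.003],[-0.003,0.002,-0.003],[-0.003,0.003,-0.003],[-0.003,0.004,-0.003]],"turn":[[0,0.12,0],[0,0.24,0],[0,0.36,0],[0,0.36,0]]}'
python3 -c "
from h import *
plan([.5195,-.0727,.1365],-61.2)"
python3 -m pendant '{"offset":[[0,0.001,0],[0,0.002,0],[0,0.003,0],[0,0.003,0]],"turn":[[0,0.12,0],[0,0.24,0],[0,0.36,0],[0,0.36,0]]}'
python3 -c "
from h import *
plan([.5195,-.0727,.1365],-77.4)"
```

```text
clock: 5.65
position: [0.519, -0.0714, 0.136]
ee_rot: [-0.609, 0.359, -0.36, 0.609]
ft_force: [-1.3, 1.3, 6.5]
grip_width: 0.111
off [ 0.007 -0.003 -0.001] turn [-0.001  0.003  0.001] now [ 0.519  -0.0714  0.136 ] yaw -61.08 clk 5.65
j [-0.662  0.229  0.806  1.883 -0.184  1.104 -0.851] F [-1.3   1.29  6.5 ] T [ 0.193  0.371 -0.051] g 0.111
clock: 6.15
position: [0.519, -0.0711, 0.1354]
ee_rot: [-0.553, 0.441, -0.441, 0.553]
ft_force: [-2.9, 0.9, 4.6]
grip_width: 0.111
off [ 0.008 -0.005  0.001] turn [-0.001  0.005  0.001] now [ 0.519  -0.0711  0.1354] yaw -77.19 clk 6.15
j [-0.698  0.239  0.85   1.884 -0.2    1.105 -1.119] F [-2.9   0.88  4.57] T [ 0.24   0.747 -0.056] g 0.111
```

```bash
python3 -m pendant '{"offset":[[0,0.001,0],[0,0.002,0],[0,0.003,0],[0,0.003,0]],"turn":[[0,0.12,0],[0,0.24,0],[0,0.36,0],[0,0.36,0]]}'
python3 -c "
from h import *
plan([.5195,-.0727,.1365],-93.6)"
python3 -m pendant '{"offset":[[0,0.001,0],[0,0.002,0],[0,0.002,0]],"turn":[[0,0.12,0],[0,0.24,0],[0,0.24,0]]}'
python3 - <<'E'
from h import *
plan([.5195,-.0727,.1365],-104.4)
crop("side",(230,140,320,220),6,"pics/s2.png")
E
```

```text
clock: 6.65
position: [0.519, -0.0709, 0.1349]
ee_rot: [0.485, -0.514, 0.514, -0.486]
ft_force: [-2.8, 0.9, 6.6]
grip_width: 0.112
off [ 0.009 -0.008  0.003] turn [-0.001  0.007  0.   ] now [ 0.519  -0.0709  0.1349] yaw -93.29 clk 6.65
j [-0.736  0.25   0.897  1.886 -0.218  1.106 -1.384] F [-2.82  0.91  6.62] T [ 0.306  0.829 -0.099] g 0.112
clock: 7.02
position: [0.519, -0.0707, 0.1346]
ee_rot: [0.435, -0.557, 0.557, -0.435]
ft_force: [-2.7, 1.0, 6.1]
grip_width: 0.112
off [ 0.009 -0.009  0.005] turn [-0.001  0.009 -0.   ] now [ 0.519  -0.0707  0.1346] yaw -104.0 clk 7.025
j [-0.762  0.26   0.931  1.887 -0.232  1.107 -1.558] F [-2.66  0.98  6.08] T [ 0.218  0.749 -0.061] g 0.112
```

View pics/s2.png

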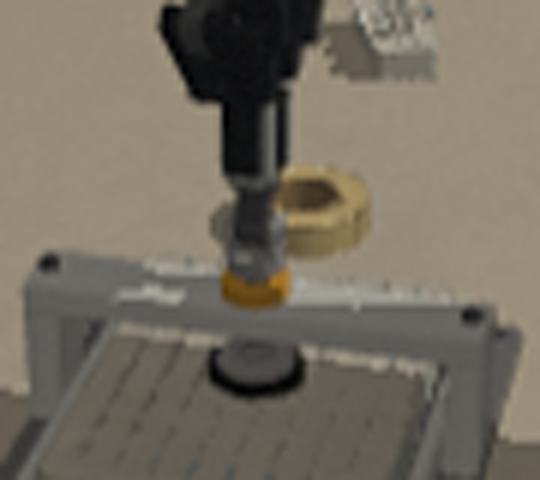

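The bolt turns with the gripper: the pin block at crop (255,240) now shows its other side, and the foot (255,370) is close to the lid. I'll continue in small steps and watch the torque.

```bash
for i in 1; do python3 -m pendant '{"offset":[[0,0.001,0],[0,0.002,0],[0,0.002,0]],"turn":[[0,0.12,0],[0,0.24,0],[0,0.24,0]]}' >/dev/null; done
python3 -c "
from h import *
plan([.5195,-.0727,.1365],-114.8)"
python3 -m pendant '{"offset":[[0,0.001,0],[0,0.002,0],[0,0.002,0]],"turn":[[0,0.12,0],[0,0.24,0],[0,0.24,0]]}' >/dev/null
python3 -c "
from h import *
plan([.5195,-.0727,.1365],-125.6)"
```

```text
off [ 0.009 -0.011  0.007] turn [-0.001  0.004 -0.   ] now [ 0.5191 -0.0705  0.1343] yaw -114.64 clk 7.45
j [-0.789  0.27   0.965  1.888 -0.248  1.109 -1.73 ] F [-3.29  0.32  5.59] T [0.183 0.706 0.056] g 0.11
off [ 0.008 -0.012  0.008] turn [-0.001  0.006 -0.   ] now [ 0.5191 -0.0704  0.134 ] yaw -125.33 clk 7.825
j [-0.817  0.283  1.002  1.889 -0.265  1.111 -1.902] F [-3.72  0.61  5.45] T [0.198 0.668 0.055] g 0.109
```

```bash
python3 -m pendant '{"offset":[[0,0.001,0],[0,0.001,0],[0,0.001,0]],"turn":[[0,0.06,0],[0,0.12,0],[0,0.12,0]]}' >/dev/null
python3 -c "
from h import *
plan([.5195,-.0727,.1365],-131)"
python3 -m pendant '{"offset":[[0,0.001,0],[0,0.001,0],[0,0.001,0]],"turn":[[0,0.06,0],[0,0.12,0],[0,0.12,0]]}' >/dev/null
python3 - <<'E'
from h import *
plan([.5195,-.0727,.1365],-136)
crop("side",(245,165,295,210),12,"pics/s3.png")
E
```

```text
off [ 0.008 -0.013  0.009] turn [-0.001  0.009  0.   ] now [ 0.5192 -0.0703  0.1339] yaw -130.58 clk 8.2
j [-0.831  0.289  1.02   1.89  -0.274  1.112 -1.985] F [-2.8   0.17  4.9 ] T [0.133 0.6   0.155] g 0.112
off [ 0.008 -0.014  0.01 ] turn [-0.001  0.004  0.   ] now [ 0.5192 -0.0702  0.1338] yaw -135.81 clk 8.575
j [-0.845  0.297  1.039  1.89  -0.285  1.113 -2.068] F [-2.27  0.95  5.32] T [0.2   0.657 0.146] g 0.108
```

View pics/s3.png

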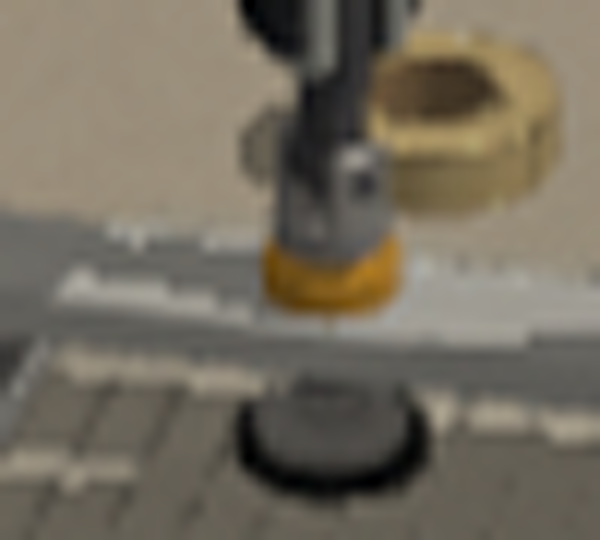

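```bash
python3 -m pendant '{"offset":[[0,0.001,0],[0,0.001,0],[0,0.001,0]],"turn":[[0,0.06,0],[0,0.12,0],[0,0.12,0]]}' >/dev/null
python3 -c "
from h import *
plan([.5195,-.0727,.1365],-141)
T=[]
for i in range(8): manip.camera('top'); T.append(manip.get_obs()['torque'][2])
print(np.round(T,3),np.mean(T))"
```

```text
off [ 0.007 -0.014  0.01 ] turn [-0.001 -0.     0.   ] now [ 0.5193 -0.0702  0.1336] yaw -141.02 clk 9.0
j [-0.859  0.305  1.059  1.891 -0.295  1.115 -2.149] F [-3.3   1.53  5.49] T [0.191 0.632 0.201] g 0.11
[0.138 0.212 0.182 0.185 0.158 0.208 0.195 0.213] 0.18637316281681537
```

```bash
python3 -m pendant '{"offset":[[0.008,0,0],[0.015,0,0],[0.015,0,0]],"turn":[[0,0,0],[0,0,0],[0,0,0]]}'
python3 -c "
from h import *
plan([.5195,-.0727,.1365],-141);o=manip.get_obs();print(Ro.from_quat(o['ee_rot']).inv().apply(o['ft_force']))"
```

```text
clock: 9.78
position: [0.5188, -0.0704, 0.1338]
ee_rot: [0.236, -0.666, 0.666, -0.239]
ft_force: [7.4, 4.5, -3.8]
grip_width: 0.111
off [ 0.004 -0.013  0.011] turn [-0.003  0.005 -0.005] now [ 0.5188 -0.0704  0.1338] yaw -140.77 clk 9.775
j [-0.861  0.299  1.06   1.895 -0.292  1.11  -2.147] F [ 7.42  4.47 -3.82] T [ 1.461 -1.772  0.113] g 0.111
[-8.55910119  3.85456884  1.22354682]
```

```bash
python3 -m pendant '{"offset":[[-0.008,0,0],[-0.016,0,0],[-0.025,0,0],[-0.025,0,0]],"turn":[[0,0,0],[0,0,0],[0,0,0],[0,0,0]]}'
python3 -c "
from h import *
plan([.5195,-.0727,.1365],-141);o=manip.get_obs();print(Ro.from_quat(o['ee_rot']).inv().apply(o['ft_force']))"
```

```text
clock: 10.28
position: [0.5198, -0.07, 0.1334]
ee_rot: [0.238, -0.666, 0.666, -0.236]
ft_force: [-15.3, -6.9, 13.1]
grip_width: 0.116
off [ 0.01  -0.015  0.01 ] turn [0.    0.003 0.003] now [ 0.5198 -0.07    0.1334] yaw -140.86 clk 10.275
j [-0.857  0.309  1.056  1.888 -0.297  1.117 -2.146] F [-15.27  -6.93  13.14] T [-1.356  3.338  0.028] g 0.116
[ 16.24488014 -13.10212943  -4.27089427]
```

```bash
python3 -m pendant '{"offset":[[0.005,0,0],[0.005,0,0],[0.005,0,0],[0.005,0,0],[0.005,0,0]],"turn":[[0,0,0],[0,0,0],[0,0,0],[0,0,0],[0,0,0]]}' 40
python3 -m pendant '{"offset":[[0.03,-0.01,0],[0.06,-0.02,0],[0.09,-0.02,0],[0.11,-0.02,0],[0.11,-0.02,0]],"turn":[[0,0,0],[0,0,0],[0,0,0],[0,0,0],[0,0,0]]}'
python3 -c "
from h import *
plan([.5195,-.0727,.1365],-141);o=manip.get_obs();print(Ro.from_quat(o['ee_rot']).inv().apply(o['ft_force']))"
```

```text
clock: 10.9
position: [0.5191, -0.0705, 0.1335]
ee_rot: [0.238, -0.666, 0.666, -0.236]
ft_force: [-0.3, 0.4, -0.4]
grip_width: 0.399
clock: 11.52
position: [0.5026, -0.0839, 0.1379]
ee_rot: [0.237, -0.666, 0.666, -0.237]
ft_force: [4.4, 1.7, -0.2]
grip_width: 0.403
off [-0.101  0.007  0.01 ] turn [-0.001  0.004 -0.   ] now [ 0.5026 -0.0839  0.1379] yaw -140.82 clk 11.525
j [-0.879  0.252  1.089  1.923 -0.249  1.112 -2.149] F [ 4.39  1.67 -0.16] T [ 0.444 -0.774  0.021] g 0.403
[-4.45707703  0.1590605   1.47392159]
```

The lever folds toward tool +x (yaw −141°). I'll lift, go behind it, shut the fingers and push it over.

```bash
python3 -m pendant '{"offset":[[-0.04,-0.05,0],[-0.04,-0.2,0],[-0.04,-0.3,0],[-0.2,-0.3,0],[-0.26,-0.3,0],[-0.26,-0.3,0],[-0.26,-0.3,0],[-0.26,-0.15,0],[-0.26,-0.0,0],[-0.26,0.0,0]],"turn":[[0,0,0],[0,0,0],[0,0,0],[0,0,0],[0,0,0],[0,0,0],[0,0,0],[0,0,0],[0,0,0],[0,0,0]]}' 0
python3 - <<'E'
from h import *
plan([.519,-.0705,.1365],-141);o=manip.get_obs();print(Ro.from_quat(o['ee_rot']).inv().apply(o['ft_force']))
crop("side",(220,110,330,210),5,"pics/s4.png")
E
```

```text
clock: 12.78
position: [0.5411, -0.0518, 0.1366]
ee_rot: [-0.238, 0.666, -0.666, 0.236]
ft_force: [-0.3, -0.3, 0.2]
grip_width: -0.003
off [0.145 0.001 0.003] turn [0.002 0.002 0.003] now [ 0.5411 -0.0518  0.1366] yaw -140.9 clk 12.775
j [-0.849  0.362  1.037  1.835 -0.341  1.142 -2.154] F [-0.26 -0.31  0.21] T [-0.063  0.035 -0.013] g -0.003
[ 0.3981962  -0.20814637  0.08008579]
```

View pics/s4.png

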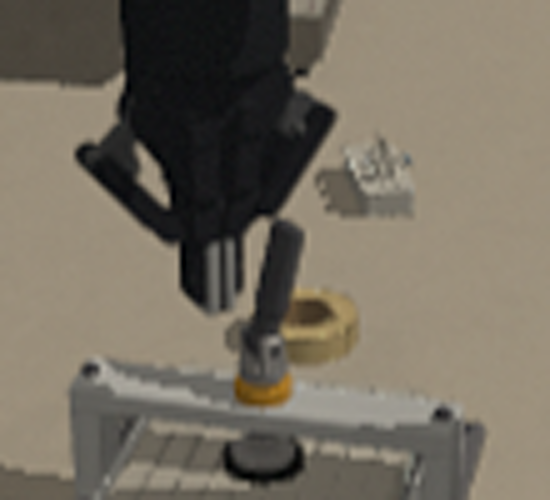

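```bash
python3 -m pendant '{"offset":[[0.05,0,0],[0.1,0,0],[0.15,0,0],[0.2,0,0],[0.25,0,0],[0.25,0,0]],"turn":[[0,0,0],[0,0,0],[0,0,0],[0,0,0],[0,0,0],[0,0,0]]}'
python3 - <<'E'
from h import *
plan([.519,-.0705,.1365],-141);o=manip.get_obs();print(Ro.from_quat(o['ee_rot']).inv().apply(o['ft_force']))
crop("side",(220,110,330,210),5,"pics/s5.png")
E
```

```text
clock: 13.58
position: [0.5032, -0.0836, 0.1387]
ee_rot: [-0.236, 0.667, -0.666, 0.237]
ft_force: [1.3, -0.2, 1.9]
grip_width: -0.001
off [-0.103  0.011 -0.001] turn [ 0.     0.002 -0.001] now [ 0.5032 -0.0836  0.1387] yaw -140.92 clk 13.575
j [-0.887  0.258  1.1    1.92  -0.257  1.115 -2.145] F [ 1.27 -0.22  1.86] T [ 0.005 -0.059  0.015] g -0.001
[-0.85242134 -1.85824037  0.96973429]
```

View pics/s5.png

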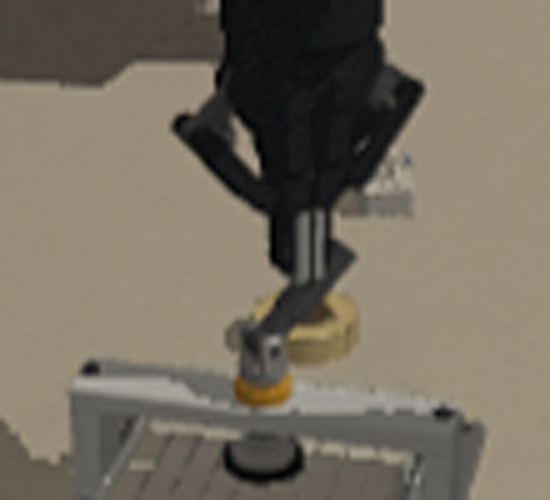

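```bash
python3 -m pendant '{"offset":[[0.04,0,0],[0.08,0,0],[0.11,0.01,0],[0.12,0.04,0],[0.12,0.08,0],[0.12,0.11,0],[0.12,0.125,0],[0.12,0.135,0],[0.12,0.135,0]],"turn":[[0,0,0],[0,0,0],[0,0,0],[0,0,0],[0,0,0],[0,0,0],[0,0,0],[0,0,0],[0,0,0]]}'
python3 - <<'E'
from h import *
plan([.519,-.0705,.112],-141)
E
```

```text
clock: 14.75
position: [0.4843, -0.0995, 0.1124]
ee_rot: [-0.237, 0.667, -0.666, 0.236]
ft_force: [-11.4, -2.0, 24.7]
grip_width: -0.0
off [-0.226  0.002 -0.003] turn [0.002 0.001 0.001] now [ 0.4843 -0.0995  0.1124] yaw -140.95 clk 14.75
j [-0.861  0.258  1.1    1.983 -0.264  1.056 -2.102] F [-11.41  -2.05  24.66] T [-0.325  2.563  0.049] g -0.0
```

```bash
python3 -m pendant '{"offset":[[0,-0.2,0],[0,-0.5,0],[0.3,-0.7,0],[0.6,-0.7,0],[0.6,-0.7,0]],"turn":[[0,0,0],[0,0,0],[0,0,0],[0,0,0],[0,0,0]]}'
python3 - <<'E'
from h import *
p,d=manip.camera("side");q,e=manip.camera("top")
a=cv2.resize(p[140:240,210:330],(480,400),interpolation=2);b=cv2.resize(q[160:250,240:330],(320,320),interpolation=2)
b=cv2.copyMakeBorder(b,0,80,0,0,0);cv2.imwrite("pics/f.png",np.hstack([a,b])[...,::-1])
P=[]
for v in range(140,200):
    for u in range(255,300):
        if d[v,u]>0:
            x=atd("side",u,v,d[v,u])
            if x[2]>.098 and np.hypot(x[0]-.519,x[1]+.0705)<.075:P.append(x)
P=np.array(P);r=(P[:,:2]-[.519,-.0705])@np.array([-.777,-.629])
for lo in(-.02,0,.02,.035,.05):
    m=(r>lo)&(r<lo+.015);print(lo,m.sum(),P[m].mean(0).round(4) if m.any() else "",P[m][:,2].max().round(4) if m.any() else "")
print(manip.get_obs()["ft_force"])
E
```

```text
clock: 15.38
position: [0.3903, -0.176, 0.253]
ee_rot: [-0.236, 0.667, -0.666, 0.237]
ft_force: [0.1, 0.5, -0.9]
grip_width: 0.004
-0.02 32 [ 0.5228 -0.0634  0.1062] 0.1124
0 33 [ 0.5104 -0.0706  0.1087] 0.1121
0.02 34 [ 0.4945 -0.0843  0.1091] 0.1121
0.035 35 [ 0.4827 -0.0927  0.1093] 0.113
0.05 24 [ 0.4726 -0.1011  0.1088] 0.1121
[ 0.87061492 -0.11758734 -0.24077248]
```

View pics/f.png

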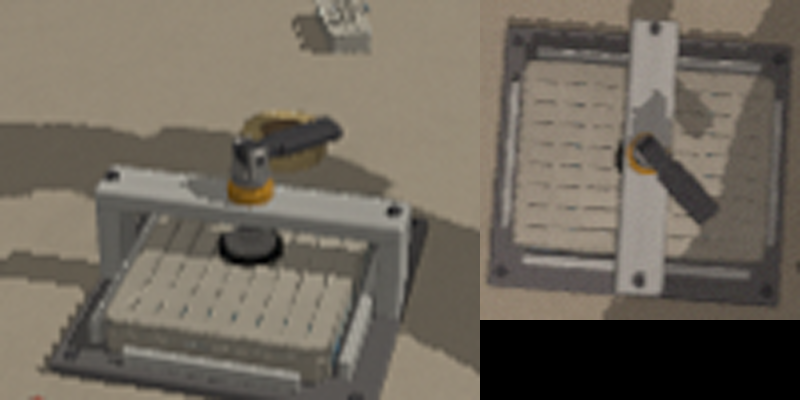

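```bash
python3 - <<'E'
from h import *
d=manip.camera("top")[1]
P=np.array([atd("top",u,v,d[v,u]) for v in range(185,235) for u in range(270,325) if d[v,u]>0])
P=P[(P[:,2]>.104)&(np.hypot(P[:,0]-.519,P[:,1]+.0705)>.022)&(np.hypot(P[:,0]-.519,P[:,1]+.0705)<.075)]
m=P.mean(0);print(len(P),m.round(4),"yaw",np.degrees(np.arctan2(m[1]+.0715,m[0]-.5192)))
manip.hand_in()
E
```

```text
143 [ 0.4883 -0.0998  0.1134] yaw -137.46663090453933
the job is handed in; nothing more can be done
```

I clamped the cassette, folded the lever fully down, backed the arm off and handed the job in at about 15.5 s. No verdict is reported. The foot force was never measured directly.

**Turning:** I gripped the upright paddle and screwed the bolt in by about 2.38 rad. The torque started to rise at about 1.8 rad. It ended about 0.25 N m above free turning, which corresponds to roughly 17 N of foot force, and it was held there with the lever upright.

**Folding:** My first test for the fold direction was inconclusive, because the gripped paddle resisted both ways with forces of 9 to 16 N. Pushing with one opened finger showed the direction. I then pushed the lever over with shut fingers and pressed it against its stop with about 25 N.

**Last checks:**
- **Lever:** it is level, with its top at 112 mm along its whole length.
- **Cassette:** by eye it lies in place between the guides. I did not measure its position or tilt at the end.
- **Contact:** the arm is clear, and the wrist force reads about 0.
- **Bystanders:** I did not measure their final positions. The arm worked only over the fixture.
- **Disagreement:** the top camera puts the lever at a yaw of −137°, against −141° at the last turn. If that is a real back-turn, it costs 1 to 2 N, which would leave about 15 N, still in range.

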